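# Pack two tubs into the corner of a packing jig

### The job

On the table stands an L-shaped aluminium packing jig; without lifting or tipping them, slide one of the two lidded tubs standing in front of it fully home into its corner, hinge side flat against the back fence and side against the short fence. Only then slide the other tub home beside it, hinge side flat against the back fence and tight against the first tub, and when it is there slide the black end stop along the fence until it touches the second tub, so the row stays tight. Leave everything else where it is.

Things in the scene. Friction and masses are not known exactly. Their poses are not given: they have to be found in the camera images.
- packing_jig: Fixed aluminium L, turned up to 0.2 rad. Origin: inner corner of its fences, table height; x from the tubs to the back fence, y along it to the short fence (left). Back fence face x = 0, y 0 to -390 mm; short fence face y = 0, x 0 to -80 mm; both 57 mm high, 16 thick, with a 5 mm high foot outside, to 46 mm from the face. Tubs stand on the bare table at x < 0, y < 0.
- home_1 (a point): On the table: where the origin of a tub fully home in the corner lies (jig x -51, y -33 mm). Axes as the jig's; a tub's x lies along them.
- home_2 (a point): On the table: where the origin of the second tub lies when home against the back fence and the first tub, lid edges touching (jig x -51, y -103 mm).
- tub_a: Closed rigid lidded tub, 0.17-0.35 kg. Origin under it, on the table; x to the hinge side: walls x = -45 to 51, y = -33 to 33 mm, 65 high. Lid (60-65 mm up) 70 wide; its tab (24 wide) reaches x = -56 on the robot's side. Starts in front of the back fence, within 0.25 rad of square, nearer the short fence than tub_b.
- tub_b: Closed rigid lidded tub, 0.17-0.35 kg. Origin under it, on the table; x to the hinge side: walls x = -45 to 51, y = -33 to 33 mm, 65 high. Lid (60-65 mm up) 70 wide; its tab (24 wide) reaches x = -56 on the robot's side. Starts in front of the back fence, within 0.25 rad of square, farther from the short fence than tub_a; same make, either may go first.
- end_stop (a joint): Black block riding on the back fence, in m: 0 at the far (right) end, growing towards the corner (jig +y). Its face lies at jig y = -335 mm + value; limit 0.215. Dry friction about 2 N plus light damping, no spring, stays where left. Starts at 0 to 0.04; touches a second tub fully home at about 0.199.
- stop_face (a point): Centre of the end stop's face towards the corner, 30 mm in front of the back fence, 31 mm up. The block spans jig x -49 to -3 mm, 7 to 55 mm up, and reaches 30 mm behind its face (jig -y): push it there. A saddle over the fence, 70 mm up, carries a small fixed knob to 85 mm.
- tape_roll: Bystander: roll of tape lying flat, 104 mm across, 25 mm high, right of the work. Origin at its underside's centre.
- kitchen_timer: Bystander: small white standing timer, 36 x 66 x 62 mm, left of the jig. Origin at its underside's centre.
- wood_mould: Bystander: wooden mould bar, 55 x 210 x 24 mm, lying at the left. Origin at its underside's centre.

How it is judged:
By the outcome, as a careful person would: the job done as asked, in the order asked, and still so for the second after the job is handed in, with the robot touching nothing.
It also fails if it takes over 72 s, if anything falls off the work surface, if the arm or the gripper's body presses on something with over 40 N, if the wrist force passes 120 N, or if a joint passes its speed limit or range.

### The arm

A 6-joint arm with a two-finger parallel gripper is mounted at the origin on a cart in front of the work surface, level with it; the furniture and walls round the work are solid. World frame = base frame: x ahead of the robot, y to its left, z up, the work surface at z = 0. Lengths are in mm, angles in rad, forces in N, time in s.
With the tool pointing down it reaches from about 325 to 875 mm from the base axis. Payload 4.4 kg.
Tool frame: the origin (TCP) lies on the centre line of the jaws, within the pads' length; the fingertips stand ahead of it and the grasp point (between the pads) lies 6 mm ahead of it (ctrl.tcp_to_tips is the z of the fingertips in the tool frame, in mm); z points along the fingers, y is the line along which they close (so a half turn about z gives the same grasp; the last joint's range is limited). The gripper opens to 85 mm and grips with 20 to 120 N. Pads are 22 mm wide; open, the fingers measure 114 mm over their backs; the gripper's body (76 mm by 85 mm) begins 54 mm behind the grasp point. The pads swing forward as they close: fully open they stand 13 mm farther back than shut.
Start: joints at [-1.435, 0.207, 1.542, -0, 1.393, -0.15], TCP at [162.646, -551.52, 256.282] pointing down, gripper open.
Joint ranges: [-2.73, 2.73], [-0.86, 2.22], [0.23, 2.46], [-1.11, 4.25], [0.08, 2.63], [-2.82, 2.82]. Speed limits (rad/s): [2.79, 2.79, 3.14, 3.14, 3.14, 3.14].

### API

Orientations are given as a 3x3 rotation matrix whose columns are the frame's x, y, z axes.
In Python, from plant import ctrl, sensors, optics gives the robot as it stands. Calls block until the motion is done:
- ctrl.move_ptp(position, orientation): joint-space move of the TCP to a pose.
- ctrl.move_l(position, rot=None, vel=150, threshold=None): straight line of the TCP; rot=None keeps the orientation; vel is the mean speed in mm/s. With threshold (N) it stops when the force on the tool has changed by that much, and returns True; else False.
- ctrl.set_joints(angles): joint-space move.
- ctrl.gripper_to(opening, force=None): finger opening in mm; force is the grip in N (None keeps the last); returns when the fingers have stopped.
- ctrl.hold(seconds).
- ctrl.solve_ik(position, orientation): joint angles nearest the present ones, or None.
- sensors.read_state(): the state.
- optics.grab_frame(name): name is "scene" or "top" or "wrist"; returns (picture, depth): 420x560x3 uint8, red, green, blue; 420x560 float32, mm along the optical axis (not along the pixel's ray), 0 where there is no reading.
- optics.camera_params(name): a dict with "mtx" (3x3 intrinsics, pixels), "R" (3x3) and "t" (3): a world point X has camera coordinates R X + t; the wrist camera has in their place "T_tool_cam" (4x4, takes a point from camera to tool coordinates, whose origin is the TCP and whose axes are the flange's). Camera axes: x right, y down, z forward; pixel columns grow to the right and rows downward; lengths in mm; the calibration is good to about 2 mm. A picture is of the moment at which its call begins: read the wrist's pose just before it. camera_params takes no time and is no camera call.
A pose or a line that the arm cannot do raises ctrl.MotionError and nothing moves.
- ctrl.finish_job(): hands the job in; it is judged then, once.
The state is a dict: "t": time; "q": joint angles; "qvel": joint speeds; "tau": joint torques, N m; "eef_pos": TCP position; "eef_rot": TCP orientation; "force": force on the tool from outside, world axes, zero at the start; "wrist_torque": the same for the moment, N m; "grip_width": finger opening in mm; "grasp_force": force on a finger pad.
Only numpy, scipy, OpenCV 4.12 (cv2) and the standard library are available. Lean on these libraries where they do the work, as an engineer would, in place of code of your own. Each camera call takes 0.05 s, during which the arm holds its last target. There are 200 camera calls.

## Working session

There is one attempt and no reset: what is moved stays moved. The work goes in short steps, each a Python script; the robot and the scene stay as the last script left them, time stands still between calls to the robot, and variables do not carry over. Pictures are saved under pics/ and viewed, at most 10 in all, crops included, and the job is handed in when it is done.

```bash
ls; mkdir -p pics; python3 - <<'E'
from plant import ctrl,sensors,optics
import cv2,numpy as np
for n in("top","scene"):
    p,d=optics.grab_frame(n); cv2.imwrite(f"pics/{n}0.png",p[:,:,::-1]); np.save(f"pics/{n}0d.npy",d)
    c=optics.camera_params(n); print(n,c["mtx"].tolist(),(-c["R"].T@c["t"]).round(),c["R"].round(2).tolist())
print(sensors.read_state()["t"],ctrl.tcp_to_tips, optics.camera_params("wrist")["T_tool_cam"])
E
```

```text
pics
top [[438.55406028561214, 0.0, 283.77572611960454], [0.0, 438.55406028561214, 212.57153569366946], [0.0, 0.0, 1.0]] [ 417.   31. 1248.] [[0.01, -1.0, -0.0], [-0.99, -0.01, -0.14], [0.14, 0.0, -0.99]]
scene [[517.694836023557, 0.0, 274.9652522706376], [0.0, 517.694836023557, 204.54390233545527], [0.0, 0.0, 1.0]] [ -36. 1018. 1199.] [[-0.85, -0.53, 0.0], [-0.37, 0.59, -0.72], [0.38, -0.61, -0.7]]
0.1 25.0 [[ 7.53527590e-04 -9.60747353e-01 -2.77423785e-01  6.96940361e+01]
 [ 9.99999154e-01  4.29800875e-04  1.22771341e-03  8.33872738e-01]
 [-1.06028542e-03 -2.77424475e-01  9.60746864e-01 -1.16915538e+02]
 [ 0.00000000e+00  0.00000000e+00  0.00000000e+00  1.00000000e+00]]
```

View pics/top0.png

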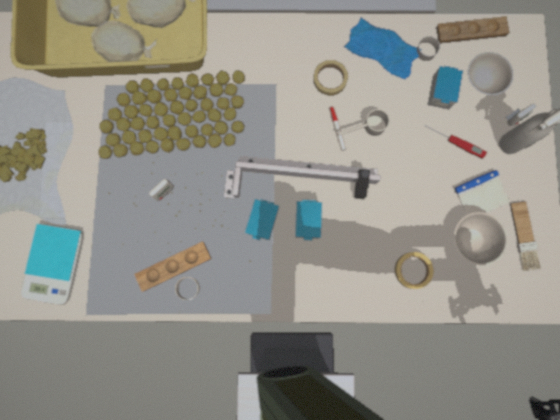

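View pics/scene0.png

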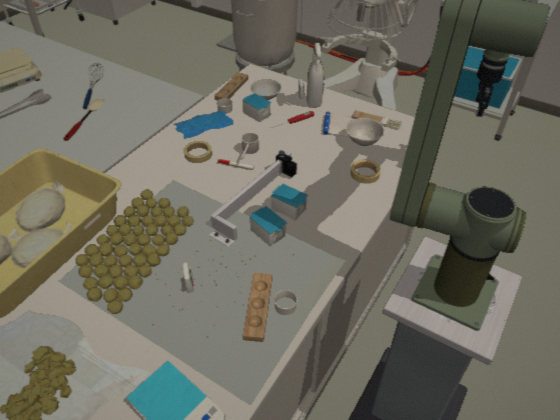

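The top view shows the jig's corner near (237,163) and its fence running to (378,180), with the black stop at (362,184). The tubs are at (262,219) and (308,219). The scene view agrees with this. Next I'll take a closer look with the wrist camera.

```bash
cat > h.py <<'E'
from plant import ctrl,sensors,optics
import cv2,numpy as np
def cam(n,s=None):
    c=optics.camera_params(n)
    if n!="wrist": return c["mtx"],c["R"].T,-c["R"].T@c["t"]
    s=s or sensors.read_state(); T=c["T_tool_cam"]; R=np.array(s["eef_rot"])
    return c["mtx"],R@T[:3,:3],R@T[:3,3]+np.array(s["eef_pos"])
def ray(c,uv,z):
    K,R,o=c; d=R@np.linalg.solve(K,np.array([*uv,1.])); return o+d*(z-o[2])/d[2]
def snap(f):
    s=sensors.read_state(); p,d=optics.grab_frame("wrist"); cv2.imwrite(f"pics/{f}.png",p[:,:,::-1]); np.savez(f"pics/{f}.npz",p=p,d=d,pos=s["eef_pos"],rot=s["eef_rot"]); return p,d,cam("wrist",s)
E
python3 - <<'E'
from h import *
c=cam("top")
for uv,z in(((237,163),57),((378,176),57),((262,219),65),((308,219),65),((362,184),55)): print(uv,ray(c,uv,z).round())
print(np.round(sensors.read_state()["eef_rot"],2).tolist())
m=ray(c,(300,195),60); R=np.diag([1.,-1,-1]);
for R in (np.diag([1.,-1,-1]),np.diag([-1.,1,-1])): print(ctrl.solve_ik([m[0]+60*R[0,0],m[1],380],R))
R=np.diag([1.,-1,-1]) 
if ctrl.solve_ik([m[0]+60,m[1],380],R) is None: R=-R; R[2,2]=-1
ctrl.move_ptp([m[0]+60*R[0,0],m[1],380],R)
snap("w1"); print(sensors.read_state()["t"])
E
```

```text
(237, 163) [727. 168.  57.]
(378, 176) [ 693. -224.   57.]
(262, 219) [569.  95.  65.]
(308, 219) [570. -30.  65.]
(362, 184) [ 670. -180.   55.]
[[0.96, 0.28, -0.0], [0.28, -0.96, 0.0], [0.0, -0.0, -1.0]]
[-1.35366311e-01  4.17092680e-01  1.02203376e+00 -4.44089210e-16
  1.70246622e+00  1.43543002e+00]
[-1.63679057e-01  1.46080939e-01  1.36051540e+00 -4.44089210e-16
  1.63499631e+00 -1.73447538e+00]
2.875
```

View pics/w1.png

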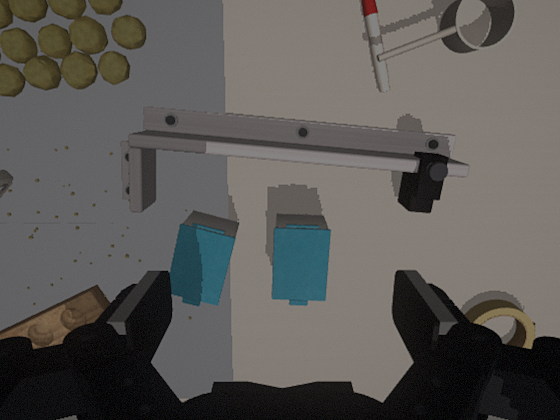

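The wrist view shows the L fence from (133,140) to (468,168), with the short fence down to (143,210). The stop is at (425,182), and the lids are at (205,262) and (301,262). I'll fit these using depth and colour.

```bash
cat >> h.py <<'E'
def cloud(d,c):
    K,R,o=c; v,u=np.mgrid[:420,:560]; P=np.stack([(u-K[0,2])/K[0,0]*d,(v-K[1,2])/K[1,1]*d,d],-1)
    W=P@R.T+o; W[d==0]=-999; return W
def blobs(m,lo):
    n,l,s,_=cv2.connectedComponentsWithStats(m.astype(np.uint8)); return [l==i for i in range(1,n) if s[i,4]>lo]
def lids(p,c):
    "centre, yaw of each cyan lid, z=65 plane"
    h=cv2.cvtColor(p,cv2.COLOR_RGB2HSV); m=(h[...,0]>85)&(h[...,0]<110)&(h[...,1]>110)&(h[...,2]>50)
    m=cv2.morphologyEx(m.astype(np.uint8),cv2.MORPH_OPEN,np.ones((15,15)))
    out=[]
    for b in blobs(m,1500):
        v,u=np.nonzero(b)
        W=np.array([ray(c,q,65)[:2] for q in zip(u,v)],np.float32)
        out.append(cv2.minAreaRect(W))
    return out
E
python3 - <<'E'
from h import *
f=np.load("pics/w1.npz"); c=cam("wrist",dict(eef_pos=f["pos"],eef_rot=f["rot"])); W=cloud(f["d"],c)
for l in lids(f["p"],c): print("lid",l)
m=(W[...,2]>50)&(W[...,2]<61); m[230:]=0
hs=cv2.cvtColor(f["p"],cv2.COLOR_RGB2HSV)
for b in blobs(m,60):
    v,u=np.nonzero(b); print("blob",len(u),u.min(),u.max(),v.min(),v.max(),W[b].mean(0).round(1),cv2.minAreaRect(W[b][:,:2].astype(np.float32)))
# back fence: front and rear edge of the top per column
for u in range(130,480,20):
    vs=np.nonzero(m[:,u])[0]
    if len(vs): print(u,vs.min(),vs.max(),ray(c,(u,vs.min()-.5),57)[:2].round(1),ray(c,(u,vs.max()+.5),57)[:2].round(1))
for u in range(395,450,8): print(u,[int(x) for x in W[145:215:7,u,2]])
E
```

```text
lid ((565.1956176757812, 94.09574127197266), (68.11689758300781, 104.25328063964844), 74.3666000366211)
lid ((565.6016235351562, -33.753177642822266), (68.61363983154297, 103.12197875976562), 89.57794952392578)
blob 386 455 516 0 49 [ 843.6 -234.4   51.7] ((846.59619140625, -231.08230590820312), (48.89997863769531, 65.68657684326172), 0.3257840871810913)
blob 271 377 425 38 61 [ 820.5 -138.3   51.6] ((822.0023803710938, -143.03184509277344), (7.571711540222168, 54.956668853759766), 19.0839900970459)
blob 4955 128 419 134 212 [702.5  30.6  55.9] ((668.5005493164062, 2.6417999267578125), (343.7034912109375, 95.96492767333984), 84.95271301269531)
blob 278 447 468 163 177 [ 688.5 -219.8   56.3] ((687.89208984375, -219.57847595214844), (27.641441345214844, 16.135961532592773), 85.3690185546875)
blob 413 407 432 175 213 [ 648.4 -177.7   54.2] ((657.4032592773438, -181.5269317626953), (29.5295352935791, 46.817256927490234), 85.77800750732422)
130 134 211 [731.3 165. ] [637.2 175.6]
150 135 148 [730.2 141.9] [714.1 143.5]
170 137 150 [727.9 119. ] [711.7 120.3]
190 139 225 [725.6  96. ] [619
[... 184 characters left out ...]
15.1 -20.3] [698.6 -20.3]
310 150 163 [712.7 -43.7] [696.2 -44. ]
330 152 165 [710.4 -67.2] [693.8 -67.8]
350 154 167 [708.  -90.8] [691.4 -91.6]
370 156 168 [ 705.6 -114.5] [ 690.2 -115.5]
390 51 170 [ 820.2 -128.9] [ 687.8 -139.4]
410 43 211 [ 828.3 -150. ] [ 636.8 -168.1]
430 37 212 [ 834.2 -171.1] [ 635.5 -192.8]
450 30 176 [ 841.1 -191.8] [ 680.4 -211.8]
470 45 47 [ 826.2 -215.5] [ 823.2 -215.9]
395 [6, 3, 56, 57, 0, -2, -2, -1, 0, -1]
403 [5, 3, 54, 58, 16, 19, 24, 31, 33, 0]
411 [2, 4, 51, 56, 37, 46, 49, 52, 54, 54]
419 [4, 41, 45, 63, 67, 69, 70, 69, 54, 54]
427 [6, 4, 70, 70, 78, 68, 68, 68, 55, 54]
435 [10, 4, 68, 84, 84, 85, 70, 68, -1, -1]
443 [6, 5, 69, 83, 84, 70, 0, 0, -2, 0]
```

```bash
python3 - <<'E'
from h import *
f=np.load("pics/w1.npz"); c=cam("wrist",dict(eef_pos=f["pos"],eef_rot=f["rot"])); W=cloud(f["d"],c)
m=(W[...,2]>50)&(W[...,2]<61)
A=[]
for u in [x for x in range(165,385,4)]:
    vs=np.nonzero(m[125:180,u])[0]; A.append(ray(c,(u,125+vs.max()+.5),57)[:2])
A=np.array(A); k,b=np.polyfit(A[:,1],A[:,0],1); th=-np.arctan(k); print(th,np.std(A[:,0]-k*A[:,1]-b))
ex=np.array([np.cos(th),np.sin(th)]); ey=np.array([-ex[1],ex[0]])
S=np.array([ray(c,(np.nonzero(m[v,100:170])[0].max()+100.5,v),57)[:2] for v in range(162,205)])
print((S@ey).round(1))
y0=np.median(S@ey); x0=np.mean(A@ex); O=ex*x0+ey*y0; print("O",O)
np.savez("jig.npz",th=th,O=O)
for l in lids(f["p"],c):
    q=np.array(l[0])-O; print("lid jig",q@ex,q@ey,l[2])
b=[b for b in blobs(m,60) if b[212,415]]+[(W[...,2]>65)&(W[...,2]<90)]
for bb in b:
    bb[220:]=0; P=(W[bb][:,:2]-O); print("stop y",np.percentile(P@ey,[2,50,98]),"x",np.percentile(P@ex,[2,98]))
E
```

```text
-0.09116663326584862 0.3395060362028941
[216.9 216.9 216.9 216.9 216.9 217.  217.  217.  217.  217.  217.  217.1
 217.1 217.1 217.1 217.1 217.1 217.1 217.2 217.2 217.2 217.2 217.2 217.2
 217.3 217.3 217.3 217.3 217.3 217.3 217.4 217.4 217.4 217.4 217.4 217.4
 217.4 217.5 217.5 217.5 217.5 217.5 216.3]
O [714.33476758 152.79556164]
lid jig -143.1757497520987 -72.03373951822716 74.3666000366211
lid jig -131.13201331810282 -199.3147645028968 89.57794952392578
stop y [-352.0309556  -333.99921848 -323.74248678] x [-48.42325936  -6.89312814]
stop y [-352.34091185 -335.41084129 -323.9293013 ] x [-26.93778917  22.67687466]
```

```bash
cat >> h.py <<'E'
try:
    J=np.load("jig.npz"); th=float(J["th"]); O=J["O"]; ex=np.array([np.cos(th),np.sin(th)]); ey=np.array([-ex[1],ex[0]])
except OSError: pass
def pose(x,y,z,d,t=.2):
    "fingertip centre at jig x,y height z, leaning to push along jig axis d ('x'/'y'); TCP pose"
    p=np.append(ex if d=='x' else ey,0); Z=np.sin(t)*p-np.cos(t)*np.array([0,0,1.]); best=None
    q0=np.array(sensors.read_state()["q"])
    for s in(1,-1):
        Y=s*np.cross([0,0,1.],p); R=np.column_stack([np.cross(Y,Z),Y,Z]); tip=np.append(O+x*ex+y*ey,z)
        P=tip-25*Z; q=ctrl.solve_ik(P,R)
        if q is not None and (best is None or abs(np.array(q)-q0).max()<best[0]): best=(abs(np.array(q)-q0).max(),P,R)
    return best[1:]
def ptp(*a,**k): ctrl.move_ptp(*pose(*a,**k))
def lin(*a,vel=150,thr=None,**k):
    P,R=pose(*a,**k); r=ctrl.move_l(P,R,vel=vel,threshold=thr); s=sensors.read_state()
    tip=np.array(s["eef_pos"])+25*np.array(s["eef_rot"])[:,2]
    print(a,"hit" if r else "-","tip jig",((tip[:2]-O)@ex).round(1),((tip[:2]-O)@ey).round(1),"z",tip[2].round(1),"F",np.round(s["force"],1),"t",round(s["t"],1)); return r
E
python3 - <<'E'
from h import *
ctrl.gripper_to(32)
ptp(-226,-72,90,'x'); lin(-226,-72,14,'x',vel=120)
lin(-112,-72,14,'x',vel=80,thr=8)
snap("w2"); print(sensors.read_state()["grip_width"])
E
```

```text
(-226, -72, 14, 'x') - tip jig -225.0 -72.0 z 14.6 F [ 0.  -0.2 -0.7] t 5.6
(-112, -72, 14, 'x') - tip jig -112.1 -71.9 z 14.1 F [-0.7 -0.1 -0.2] t 7.1
32.163724059721176
```

View pics/w2.png

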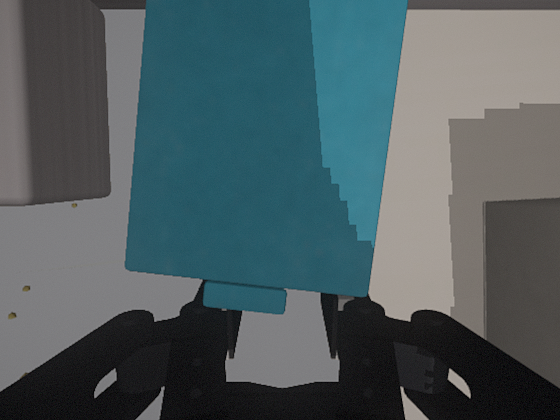

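The view shows tub A's lid, still turned a few degrees: its edge runs from (126,268) to (370,296). Both fingers are straddling the tab at (245,296). I'll push on to the fence.

```bash
python3 - <<'E'
from h import *
lin(-98,-72,14,'x',vel=30,thr=9)
s=sensors.read_state()
lin(-130,-72,14,'x',vel=120); 
snap("w3")
E
```

```text
(-98, -72, 14, 'x') hit tip jig -111.7 -72.1 z 12.5 F [-0.1  0.3 -0.2] t 7.5
(-130, -72, 14, 'x') - tip jig -130.5 -71.9 z 13.9 F [ 0.6 -0.   1.6] t 7.8
```

View pics/w3.png

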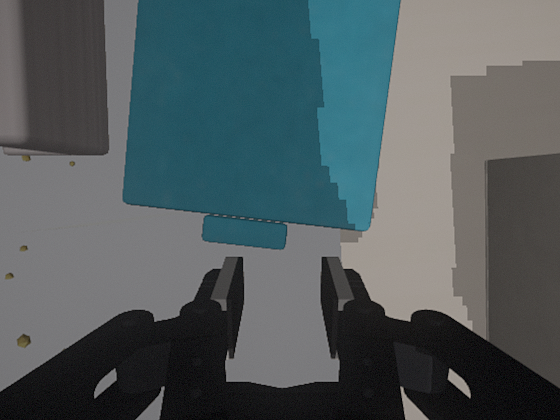

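Tub A is still slightly turned, and its centre is at about x=247 px against the gripper's 282 px, so it sits about 10 mm to the left. I'll shift the fingers and push again with a higher threshold.

```bash
python3 - <<'E'
from h import *
lin(-130,-62,14,'x',vel=120)
lin(-114,-62,14,'x',vel=80)
lin(-100,-62,14,'x',vel=30,thr=20)
lin(-135,-62,14,'x',vel=120); lin(-135,-62,90,'x',vel=150)
snap("w4")
E
```

```text
(-130, -62, 14, 'x') - tip jig -129.2 -61.5 z 14.2 F [0.2 0.2 0.8] t 8.1
(-114, -62, 14, 'x') - tip jig -113.4 -62.2 z 14.1 F [ 0.2 -0.6 -0.5] t 8.4
(-100, -62, 14, 'x') hit tip jig -110.2 -62.5 z 11.4 F [-0.7 -0.1  1.2] t 8.8
(-135, -62, 14, 'x') - tip jig -135.2 -61.9 z 14.0 F [0.7 0.2 0. ] t 9.2
(-135, -62, 90, 'x') - tip jig -135.1 -62.1 z 89.6 F [ 0.1 -0.1 -0.7] t 9.8
```

View pics/w4.png

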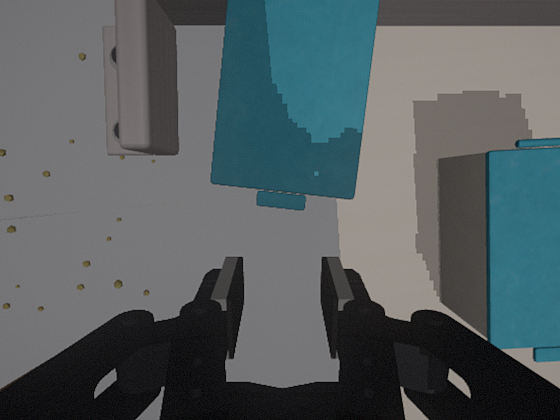

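Tub A is still turned about 0.1 rad (edge (212,183) to (354,198)). The stop events look like brief impacts, so I'll push in small steps and watch the steady force.

```bash
python3 - <<'E'
from h import *
lin(-135,-56,14,'x',vel=150); lin(-113,-56,14,'x',vel=80)
for x in np.arange(-111,-102.5,1.5):
    lin(x,-56,14,'x',vel=25)
    if np.linalg.norm(sensors.read_state()["force"][:2])>15: break
lin(-135,-56,14,'x',vel=120)
p,d,c=snap("w5"); print(optics.camera_params("wrist")["mtx"][0])
E
```

```text
(-135, -56, 14, 'x') - tip jig -134.9 -56.0 z 13.8 F [ 0.7  1.1 -0.2] t 10.5
(-113, -56, 14, 'x') - tip jig -112.1 -56.0 z 14.8 F [ 1.  -0.6 -0.8] t 10.9
(np.float64(-111.0), -56, 14, 'x') - tip jig -111.1 -56.0 z 14.1 F [0.6 0.7 0.6] t 11.2
(np.float64(-109.5), -56, 14, 'x') - tip jig -109.6 -56.1 z 13.9 F [ 0.5 -0.4  0.6] t 11.4
(np.float64(-108.0), -56, 14, 'x') - tip jig -109.0 -56.2 z 13.7 F [-5.1 -1.5  3.6] t 11.7
(np.float64(-106.5), -56, 14, 'x') - tip jig -108.8 -56.3 z 13.3 F [-8.  -2.1  5.7] t 11.9
(np.float64(-105.0), -56, 14, 'x') - tip jig -108.7 -56.3 z 13.0 F [-11.5  -1.1   9. ] t 12.2
(np.float64(-103.5), -56, 14, 'x') - tip jig -108.6 -56.4 z 12.6 F [-14.6  -1.8  11.1] t 12.4
(-135, -56, 14, 'x') - tip jig -134.2 -55.7 z 14.3 F [-0.5 -0.1 -0.2] t 12.9
[373.50087474   0.         281.87678211]
```

View pics/w5.png

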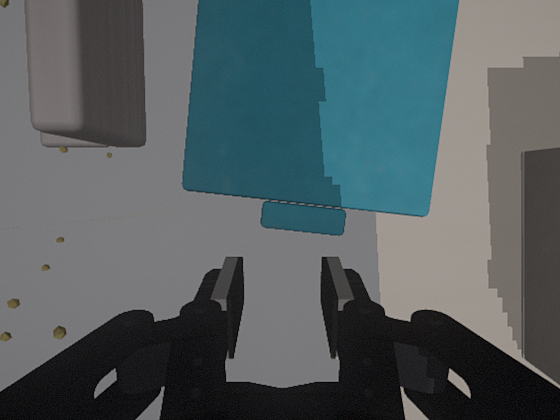

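Tub A is still turned, with its centre at (306,200). A two-finger push from its right side should square it against the short fence, so I'll do that next.

```bash
cat >> h.py <<'E'
def press(x,y,d,n,step=1.5,lim=12,z=14,**k):
    for i in range(n):
        x+=step*(d=='x'); y+=step*(d=='y'); P,R=pose(x,y,z,d,**k); ctrl.move_l(P,R,vel=25)
        if abs(np.dot(sensors.read_state()["force"][:2],ex if d=='x' else ey))>lim: break
    lin(x,y,z,d,vel=25,**k)
E
python3 - <<'E'
from h import *
lin(-135,-62,100,'x',vel=200); ctrl.gripper_to(50)
ptp(-51,-126,95,'y'); lin(-51,-126,14,'y',vel=130)
lin(-51,-82,14,'y',vel=60); press(-51,-82,'y',8)
lin(-51,-105,14,'y',vel=120);lin(-51,-126,95,'y',vel=200)
p,d,c=snap("w6"); 
for l in lids(p,c): print((np.array(l[0])-O)@ex,(np.array(l[0])-O)@ey,l)
E
```

```text
(-135, -62, 100, 'x') - tip jig -134.9 -62.1 z 99.8 F [ 0.3  0.6 -1.2] t 13.5
(-51, -126, 14, 'y') - tip jig -50.2 -126.0 z 14.6 F [0.5 0.2 0.1] t 16.2
(-51, -82, 14, 'y') - tip jig -51.6 -81.4 z 13.5 F [-0.3  0.2 -0.7] t 17.1
(-51.0, -70.0, 14, 'y') - tip jig -50.9 -71.8 z 14.0 F [-1.5 -7.   0.8] t 19.4
(-51, -105, 14, 'y') - tip jig -50.9 -104.9 z 14.1 F [ 0.8  0.2 -0.1] t 19.8
(-51, -126, 95, 'y') - tip jig -51.4 -125.4 z 94.7 F [0.2 0.5 0.4] t 20.4
-59.337672677118796 -33.80833165805417 ((652.1655883789062, 124.52975463867188), (63.06459426879883, 104.48052215576172), 84.84591674804688)
```

View pics/w6.png

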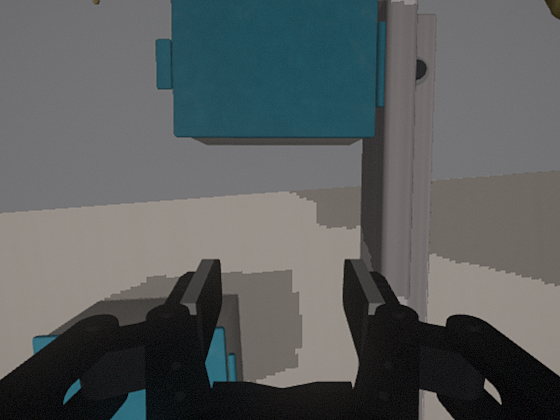

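The lid of tub A is now square, with its edge level at row 135 and its hinge strip at column 385 by the fence. Next I press it in +x to seat it.

```bash
python3 - <<'E'
from h import *
ctrl.gripper_to(32)
ptp(-140,-34,95,'x'); lin(-140,-34,14,'x',vel=130)
lin(-112,-34,14,'x',vel=80); press(-112,-34,'x',9,lim=12)
lin(-135,-34,14,'x',vel=120); lin(-160,-34,100,'x',vel=200)
p,d,c=snap("w7")
for l in lids(p,c): print((np.array(l[0])-O)@ex,(np.array(l[0])-O)@ey,l)
E
```

```text
(-140, -34, 14, 'x') - tip jig -139.1 -34.1 z 14.5 F [0.  0.3 0.1] t 22.6
(-112, -34, 14, 'x') - tip jig -111.5 -34.0 z 14.5 F [-0.7  0.4  0.8] t 23.1
(-100.0, -34.0, 14, 'x') - tip jig -104.5 -34.0 z 13.2 F [-14.7   1.2  10.6] t 25.4
(-135, -34, 14, 'x') - tip jig -133.7 -33.9 z 14.6 F [0.3 0.6 0.4] t 25.8
(-160, -34, 100, 'x') - tip jig -159.5 -34.1 z 100.0 F [ 0.5 -0.6 -0.4] t 26.4
-123.8710467166525 -168.9150755046902 ((575.6000366210938, -4.140773773193359), (37.6738166809082, 109.67498779296875), 65.52066040039062)
-76.94762591418163 -32.394216947268006 ((634.7575073242188, 127.54121398925781), (65.30171966552734, 63.4250602722168), 84.85977935791016)
```

View pics/w7.png

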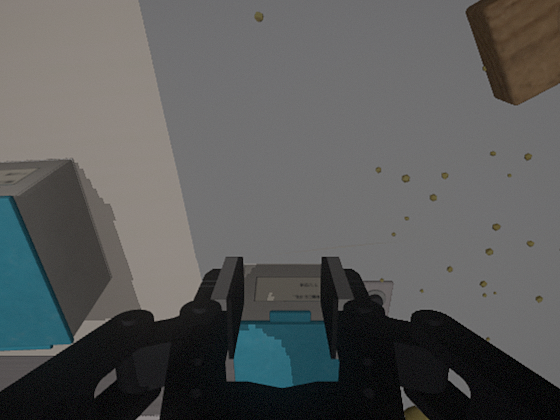

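This view is turned half round, so tub A is partly hidden by the fingers at (288,350), and tub B is at the left. I'll take one overview to check tub A's seat and locate tub B.

```bash
python3 - <<'E'
from h import *
m=O-90*ex-130*ey
ctrl.move_ptp([m[0]+60,m[1],330],np.diag([1.,-1,-1]))
p,d,c=snap("w8"); print(sensors.read_state()["t"])
for l in lids(p,c): print((np.array(l[0])-O)@ex,(np.array(l[0])-O)@ey,l)
E
```

```text
28.9167
-51.86060186693492 -32.24196093041823 ((659.7542114257812, 125.40890502929688), (67.61761474609375, 104.26053619384766), 84.90194702148438)
-106.7475823950189 -197.1147278543892 ((590.0850830078125, -33.78224563598633), (68.57057189941406, 55.610618591308594), 87.95760345458984)
```

View pics/w8.png

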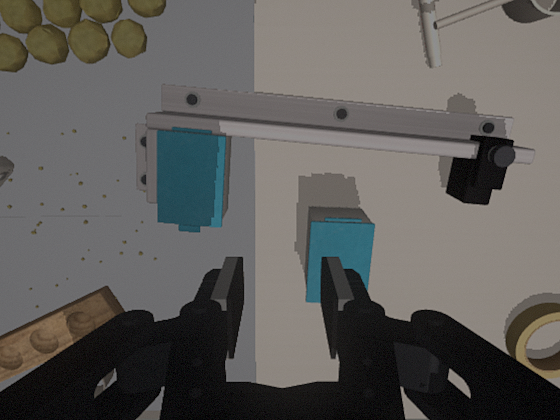

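Tub A is home: its lid centre is at (-52,-32) in the jig frame and it is square. Tub B is untouched, with its lid at (340,260). Now tub B: push in x, then y, then seat it in x.

```bash
python3 - <<'E'
from h import *
ptp(-214,-198,95,'x'); lin(-214,-198,14,'x',vel=150)
lin(-116,-198,14,'x',vel=80); press(-116,-198,'x',8,step=2,lim=8)
lin(-140,-198,14,'x',vel=150); lin(-140,-198,95,'x',vel=200); ctrl.gripper_to(50)
ptp(-51,-262,95,'y'); lin(-51,-262,14,'y',vel=150)
lin(-51,-152,14,'y',vel=70); press(-51,-152,'y',9,lim=7)
lin(-51,-175,14,'y',vel=120); lin(-51,-190,95,'y',vel=200)
p,d,c=snap("w9")
for l in lids(p,c): print((np.array(l[0])-O)@ex,(np.array(l[0])-O)@ey,l)
E
```

```text
(-214, -198, 14, 'x') - tip jig -212.4 -198.1 z 14.8 F [0.7 0.2 0.9] t 30.7
(-116, -198, 14, 'x') - tip jig -115.8 -198.0 z 14.2 F [ 0.6  0.  -0.8] t 32.1
(-102, -198, 14, 'x') - tip jig -104.7 -197.9 z 13.5 F [-10.5  -0.4   7.4] t 34.1
(-140, -198, 14, 'x') - tip jig -138.7 -198.1 z 14.7 F [-0.1  0.1 -0.4] t 34.5
(-140, -198, 95, 'x') - tip jig -139.3 -198.1 z 95.1 F [ 0.5  0.1 -0.2] t 35.1
(-51, -262, 14, 'y') - tip jig -50.7 -261.9 z 14.1 F [ 0.1 -0.6 -0. ] t 37.3
(-51, -152, 14, 'y') - tip jig -50.8 -152.3 z 14.2 F [ 2.7 -3.3  3.2] t 40.6
(-51.0, -141.5, 14, 'y') - tip jig -51.0 -143.7 z 14.0 F [  0.1 -10.1   3.3] t 42.6
(-51, -175, 14, 'y') - tip jig -51.9 -174.6 z 13.3 F [0.  0.1 0.4] t 43.0
(-51, -190, 95, 'y') - tip jig -51.5 -189.3 z 94.7 F [-0.1 -0.3 -0.8] t 43.6
-118.88492773624975 -111.41551790225205 ((585.8002319335938, 52.66606140136719), (104.62568664550781, 68.82803344726562), 7.1491546630859375)
```

View pics/w9.png

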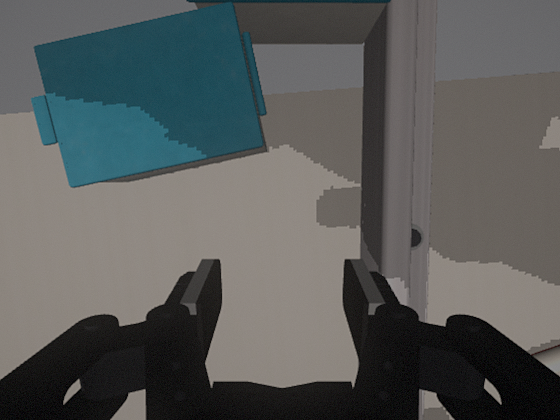

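Tub B slipped out in front and turned: lid corners are at (35,45) and (265,150), about +0.2 rad, with its centre at (-116,-111). A two-finger x-push will square it and send it home beside tub A.

```bash
python3 - <<'E'
from h import *
ctrl.gripper_to(34)
ptp(-203,-117,85,'x'); lin(-203,-117,14,'x',vel=200)
lin(-112,-113,14,'x',vel=75); press(-112,-113,'x',6,step=2.5,lim=14)
ctrl.gripper_to(46)
lin(-135,-113,14,'x',vel=100)
p,d,c=snap("w10")
for l in lids(p,c): print((np.array(l[0])-O)@ex,(np.array(l[0])-O)@ey,l)
E
```

```text
(-203, -117, 14, 'x') - tip jig -202.3 -117.3 z 14.0 F [-0.2 -0.9  1.1] t 45.6
(-112, -113, 14, 'x') - tip jig -111.8 -113.0 z 14.3 F [-0.2 -0.7  0.4] t 47.0
(-99.5, -113.0, 14, 'x') - tip jig -104.5 -112.9 z 12.7 F [-15.4   0.7  11.2] t 48.5
(-135, -113, 14, 'x') - tip jig -133.5 -113.0 z 14.8 F [-0.5  0.4  0.1] t 49.2
```

View pics/w10.png

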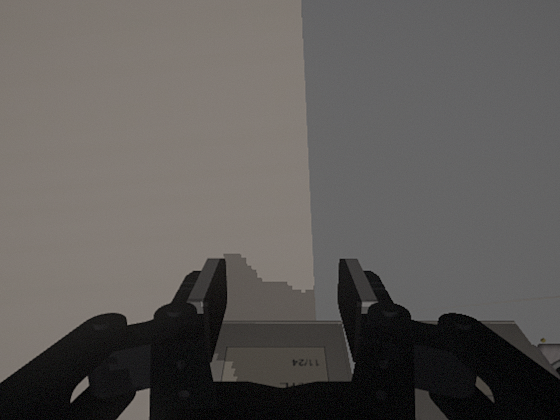

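Tub B's front edge is level and square at row 322. I've now viewed more pictures than the limit of 10, so from here I'll work from numbers only. Next is a short y-push to close the gap.

```bash
python3 - <<'E'
from h import *
P,R=pose(-135,-113,85,'x'); ctrl.move_l(P,R,vel=250)
ptp(-49,-176,85,'y'); lin(-49,-176,14,'y',vel=200)
lin(-49,-152,14,'y',vel=70); press(-49,-152,'y',8,step=2,lim=7)
lin(-49,-160,14,'y',vel=100); lin(-55,-190,95,'y',vel=250)
p,d,c=snap("w11")
for l in lids(p,c): print((np.array(l[0])-O)@ex,(np.array(l[0])-O)@ey,l)
h=cv2.cvtColor(p,cv2.COLOR_RGB2HSV); m=(h[...,0]>85)&(h[...,0]<110)&(h[...,1]>110)
print([ (r,int(np.nonzero(m[r])[0].min()),int(np.nonzero(m[r])[0].max())) for r in range(0,200,12) if m[r].sum()>20])
E
```

```text
(-49, -176, 14, 'y') - tip jig -49.7 -175.4 z 13.4 F [-0.2 -0.8 -0.1] t 51.4
(-49, -152, 14, 'y') - tip jig -49.1 -151.1 z 14.2 F [-0.9 -0.2 -0.2] t 51.9
(-49, -138, 14, 'y') - tip jig -48.8 -140.3 z 13.9 F [-0.9 -6.8 -0.6] t 53.9
(-49, -160, 14, 'y') - tip jig -48.9 -160.3 z 14.1 F [0.4 0.1 0.9] t 54.3
(-55, -190, 95, 'y') - tip jig -54.5 -189.8 z 96.1 F [ 0.4  0.  -0.7] t 54.8
-49.09772114507335 -100.73059628491787 ((656.2703857421875, 56.953155517578125), (69.36026000976562, 97.38711547851562), 84.8279800415039)
[(0, 193, 395), (12, 191, 396), (24, 192, 396), (36, 192, 404), (48, 192, 404), (60, 176, 403), (72, 177, 403), (84, 177, 402), (96, 177, 402), (108, 194, 402), (120, 194, 393), (132, 195, 392), (144, 195, 392)]
```

Tub B is square and beside tub A, with its lid centre at y -101. Now one seating press in x, then the end stop.

```bash
python3 - <<'E'
from h import *
ctrl.gripper_to(34)
ptp(-128,-102,75,'x'); lin(-128,-102,14,'x',vel=200)
lin(-108,-102,14,'x',vel=80); lin(-100,-102,14,'x',vel=30)
lin(-118,-102,14,'x',vel=100); lin(-135,-102,80,'x',vel=250)
ctrl.gripper_to(10)
ptp(-33,-376,100,'y'); lin(-33,-376,27,'y',vel=200)
lin(-33,-184,27,'y',vel=95); press(-33,-184,'y',12,step=2,lim=7,z=27)
lin(-33,-195,27,'y',vel=120); lin(-60,-215,110,'y',vel=250)
p,d,c=snap("w12"); W=cloud(d,c)
for l in lids(p,c): print((np.array(l[0])-O)@ex,(np.array(l[0])-O)@ey,l)
y=(W[...,:2]-O)@ey; x=(W[...,:2]-O)@ex; b=(p.max(-1)<70)&(W[...,2]>48)&(W[...,2]<58)&(x>-50)&(x<-5)&(y<-100)
print(b.sum(),np.percentile(y[b],[2,98]) if b.any() else 0)
E
```

```text
(-128, -102, 14, 'x') - tip jig -127.8 -102.4 z 13.7 F [ 0.2 -0.1 -0.1] t 56.7
(-108, -102, 14, 'x') - tip jig -106.6 -102.0 z 15.3 F [-0.7  0.  -0.3] t 57.1
(-100, -102, 14, 'x') - tip jig -104.5 -101.9 z 12.9 F [-10.9   0.2   9.4] t 57.5
(-118, -102, 14, 'x') - tip jig -117.9 -101.9 z 14.1 F [-0.  -0.2 -0.4] t 57.8
(-135, -102, 80, 'x') - tip jig -133.1 -101.9 z 82.0 F [-0.2 -0.   0.5] t 58.3
(-33, -376, 27, 'y') - tip jig -33.1 -374.6 z 26.9 F [0.3 0.2 0.4] t 60.3
(-33, -184, 27, 'y') - tip jig -33.8 -183.9 z 26.5 F [0.8 0.4 0. ] t 62.5
(-33, -172, 27, 'y') - tip jig -32.9 -174.1 z 27.1 F [-3.1 -7.6 -0.1] t 64.2
(-33, -195, 27, 'y') - tip jig -32.4 -195.1 z 27.4 F [-0.4  0.5  0. ] t 64.5
(-60, -215, 110, 'y') - tip jig -59.5 -214.5 z 111.2 F [-0.   0.  -0.7] t 65.0
-48.947651391503754 -109.70316212631366 ((655.6029663085938, 48.004188537597656), (51.71466064453125, 96.99031066894531), 84.89861297607422)
2190 [-165.59858639 -136.4952046 ]
```

```bash
python3 -c "
from plant import ctrl
print(ctrl.finish_job())"
```

```text
the job is handed in; nothing more can be done
None
```

I handed the job in at about 65 s: tub A is home in the corner, tub B is square against the fence and tub A, and the end stop's face is at about -136 mm, touching tub B; tub B slipped out in front once and had to be pushed back, and I viewed 12 pictures, over the limit of 10.

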